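# Caliper a desoldered capacitor

### The job

The larger of the two desoldered capacitors needs a replacement, so measure its diameter. Stand it upright on the steel table of the caliper stand, between the caliper's open jaws and within their length, then slide the caliper head shut until the jaws press on the can from both sides with a few newtons for a moment: firmly, but gently enough not to dent the thin aluminium. Let go and leave it standing there with the jaws closed on it, and leave the smaller capacitor where it stands.

Things in the scene. Friction and masses are not known exactly. Their poses are not given: they have to be found in the camera images.
- capacitor_large: the capacitor to measure: upright dark cylinder, diameter 35, 55 high, 70 g, two thin pins 5 mm tall on its top face, thin pale stripe down one side. Origin: centre of its underside; z up along its axis.
- capacitor_small: the other capacitor, same make but diameter 22, 40 high, 25 g. Origin: centre of its underside; z up.
- caliper_stand: fixed grey stand holding a digital caliper flat, display up: base 120 (x) x 270 (y), 11.5 thick, with a steel table under the jaws, its top 12 above the bench. Origin: centre of the base's underside. In its frame the beam runs along y (x 22 to 38, z 28 to 32), clamped at both ends in posts 47 high (y 101 to 123 and -126 to -108). The head slides along y on the beam and closes towards +y.
- fixed_face (a point): point on the fixed jaw's measuring face (stand frame y = 80, looking to -y) where the blade meets the beam (x = 22), mid thickness (z = 30). Axes as the stand's. Both jaws, thin steel blades, are 45 long, pointing along -x (x 22 to -23), z 28 to 32. Fingers straddling a part along x between the jaws clear everything while their tips stay above z = 34.
- moving_jaw: the caliper's sliding head with the moving jaw, a blade 11 wide, 45 long, 4 thick. Origin: on its measuring face, which looks to +y (stand axes), where the blade meets the beam, mid thickness (z = 30). Axes as the stand's.
- caliper_slider (a joint): caliper opening, m: distance between the two measuring faces, 0 = jaws shut, up to 0.095. The head resists with about 1.2 N of sliding friction (plus 3 N per m/s) and stays where it is left; no spring.
- slider_grip (a point): centre of the top of the sliding head, 45 behind (stand -y of) the moving measuring face, 41 above the bench. The head is a dark box with a display: 34 along x, 70 along y, z 28 to 41 (its thin back plate down to 25.5), with free space on both x sides down to the base at 11.5; pinch it across its 34 mm or push its -y end.
- table_spot (a point): point on the table's top (12 above the bench) right below the fixed measuring face, 19 inside the jaw tips, 26 from the beam's edge. The large capacitor stands well placed along the jaws when its axis is shifted from here purely along the stand's -y: by half the opening to stand midway, by 17.5 to touch the fixed jaw.

How it is judged:
By the outcome, as a careful person would: the job done as asked, in the order asked, and still so for the second after the job is handed in, with the robot touching nothing.
It also fails if it takes over 54 s, if anything falls off the work surface, if the arm or the gripper's body presses on something with over 40 N, if the wrist force passes 120 N, or if a joint passes its speed limit or range.

### The arm

A 7-joint arm with a two-finger parallel gripper is mounted at the origin on a cart in front of the work surface, level with it; the furniture and walls round the work are solid. World frame = base frame: x ahead of the robot, y to its left, z up, the work surface at z = 0. Lengths are in m, angles in rad, forces in N, time in s.
With the tool pointing down it reaches from about 0.4 to 0.85 m from the base axis. Payload 10.4 kg.
Tool frame: the origin (TCP) lies between the finger pads; the fingertips stand tcp_to_tips ahead of it and the grasp point (between the pads) lies 8 mm behind it (tcp_to_tips is the distance from the TCP to the fingertips, in m); z points along the fingers, y is the line along which they close (so a half turn about z gives the same grasp; the last joint's range is limited). The gripper opens to 85 mm and grips with 20 to 120 N. Pads are 22 mm wide; open, the fingers measure 114 mm over their backs; the gripper's body (76 mm by 85 mm) begins 54 mm behind the grasp point. The pads swing forward as they close: fully open they stand 13 mm farther back than shut.
Start: joints at [-1.315, 0.332, -0.065, 1.46, 0.022, 1.35, -0.088], TCP at [0.172, 0.601, 0.242] pointing down, gripper open.
Joint ranges: [-2.6, 2.6], [-0.5, 2.12], [-1.47, 1.34], [0.16, 2.42], [-1.27, 4.41], [0.06, 2.06], [-2.6, 2.6]. Speed limits (rad/s): [2.22, 2.22, 2.79, 2.79, 3.14, 3.14, 3.14].

### API

Orientations are given as a unit quaternion [x, y, z, w].
In Python, from workcell import * gives the robot as it stands.
- The arm moves only by the tool apply_moves, never from a script. Its argument "rows" is a list of rows, each an object of numbers: "x", "y", "z": the shift along the tool's x, y, z in mm; "ax", "ay", "az": the turn, a rotation vector about the tool's x, y, z in degrees; "gripper": the closure, from 0 (fully open) to 1 (shut). A call has 1 to 5 rows; each row shifts and turns the commanded pose from where the row before left it, along the tool's axes as they then stand; what a row does not reach is not made up. A row lasts 1/12 s, in which the tool goes at most 41.7 mm and 7.16 degrees, less where a joint would pass 70% of its speed; a pose out of reach is approached as far as the arm can. A call with a gripper value outside its range is refused whole. The fingers move at their own pace and stop on an object; "newtons" is the grip in N (left out, the last holds). Time passes only in rows, so rows that do not move let the fingers close. It gives the time, the measured TCP pose, the force, the opening and the grip force at its end, in the units of the state.
- get_obs(): the state, without advancing time (a new reading comes with each control period).
- camera(name): name is "side" or "top" or "wrist"; returns a dict with "color" (480x640x3 uint8, red, green, blue), "fov_y" (degrees; the focal length in pixels is half the picture's height over the tangent of half this angle, whatever the lens; pixels are square), "cx", "cy" (the principal point, pixels), "rvec" (rotation vector, rad) and "tvec" (3), from world to camera coordinates, as OpenCV has them. Camera axes: x right, y down, z forward; pixel columns grow to the right and rows downward; lengths in m; the calibration is good to about 2 mm. A picture is of the moment at which its call begins. There is no depth.
- hand_in(): hands the job in; it is judged then, once.
The state is a dict: "clock": time; "joint_pos": joint angles; "joint_velocities": joint speeds; "tau": joint torques, N m; "position": TCP position; "ee_rot": TCP orientation; "ft_force": force on the tool from outside, world axes, zero at the start; "torque": the same for the moment, N m; "grip_width": opening from 0.0 (shut) to 1.0 (fully open); "grasp_force": force on a finger pad.
Only numpy, scipy, OpenCV 4.12 (cv2) and the standard library are available. Lean on these libraries where they do the work, as an engineer would, in place of code of your own. Each camera call takes 0.05 s, during which the arm holds its last target. There are 200 camera calls.

## Working session

There is one attempt and no reset: what is moved stays moved. The work goes in short steps, Python scripts to look and compute and a tool call to move; the robot and the scene stay as the last step left them, time stands still between calls to the robot, and variables do not carry over. Pictures are saved under pics/ and viewed, at most 10 in all, crops included, and the job is handed in when it is done.

Besides the shell and the picture viewer there is one more tool, called after ">>>" as name([rows], argument=value, ...), one row to a line, values as JSON. apply_moves: Moves the arm, as the interface text tells. Its arguments: {"type":"object","properties":{"rows":{"type":"array","items":{"type":"object","properties":{"x":{"type":"number"},"y":{"type":"number"},"z":{"type":"number"},"ax":{"type":"number"},"ay":{"type":"number"},"az":{"type":"number"},"gripper":{"type":"number"}}}},"newtons":{"type":"number"}},"required":["rows"]}

```bash
mkdir -p pics; ls; python3 - <<'E'
from workcell import *
import cv2,numpy as np
o=get_obs();print({k:np.round(v,3) for k,v in o.items()})
try: print(tcp_to_tips)
except Exception as e: print(e)
for n in ["top","side"]:
    c=camera(n);cv2.imwrite(f"pics/{n}0.png",c["color"][:,:,::-1]);np.save(f"pics/{n}0.npy",c,allow_pickle=True)
    print(n,{k:v for k,v in c.items() if k!="color"})
E
```

```text
pics
{'clock': np.float64(0.0), 'joint_pos': array([-1.315,  0.333, -0.065,  1.461,  0.022,  1.35 , -0.088]), 'joint_velocities': array([ 0.001, -0.001, -0.001,  0.001,  0.002, -0.   ,  0.001]), 'tau': array([ 0.0000e+00, -6.2544e+01,  4.9000e-02, -3.9160e+01,  1.6000e-02,
        1.0000e-02, -0.0000e+00]), 'position': array([0.172, 0.601, 0.242]), 'ee_rot': array([ 0.139,  0.99 , -0.001, -0.   ]), 'ft_force': array([-0.396, -0.315, -0.531]), 'torque': array([-0.027, -0.041, -0.019]), 'grasp_force': np.float64(0.0), 'grip_width': np.float64(0.999)}
0.011
top {'fov_y': 45.94587513474321, 'cx': 316.4643253058414, 'cy': 237.75905123929945, 'rvec': array([ 2.16982911, -2.2274236 ,  0.12670576]), 'tvec': array([0.1207813 , 0.54193463, 0.85503251])}
side {'fov_y': 49.94329842519744, 'cx': 321.79351323575094, 'cy': 234.36075821064293, 'rvec': array([ 1.86446009, -0.51085289,  0.32800897]), 'tvec': array([-0.3849504 ,  0.20624097,  0.56816253])}
```

View pics/top0.png

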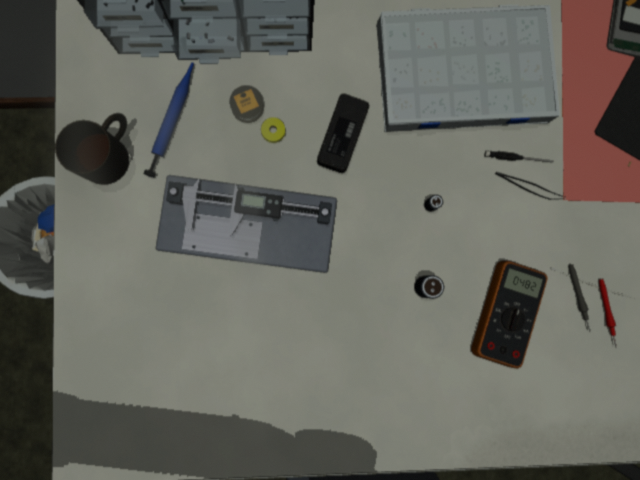

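View pics/side0.png

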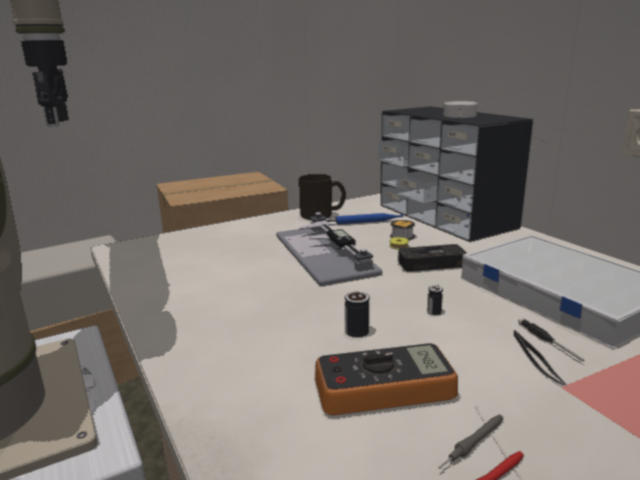

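The top view shows the stand centred near (247,223) with its fixed jaw to the left and the blades pointing down in the image. The large capacitor is at (430,286) and the small one at (433,202). The side view confirms both stand upright: large at (357,314), small at (435,300).

```bash
cat > h.py <<'E'
import cv2,numpy as np
from scipy.spatial.transform import Rotation as R
def K(c):
    f=240/np.tan(np.radians(c["fov_y"])/2); return np.array([[f,0,c["cx"]],[0,f,c["cy"]],[0,0,1]])
def ray(c,uv,z):
    M=cv2.Rodrigues(c["rvec"])[0]; o=-M.T@c["tvec"]
    d=(M.T@np.linalg.inv(K(c))@np.c_[np.atleast_2d(uv),np.ones(len(np.atleast_2d(uv)))].T).T
    return o+d*((z-o[2])/d[:,2])[:,None]
def proj(c,P): return cv2.projectPoints(np.atleast_2d(np.float64(P)),c["rvec"],c["tvec"],K(c),None)[0][:,0]
E
python3 - <<'E'
from h import *
c=np.load("pics/top0.npy",allow_pickle=True).item();im=c["color"]
hsv=cv2.cvtColor(im,cv2.COLOR_RGB2HSV)
g=hsv[:,:,2]
print(im[255,300],im[350,250],im[240,230],im[286,430])
# stand: darker than bench
m=np.uint8(g<135); m[:165]=0;m[285:]=0;m[:,:150]=0;m[:,345:]=0
m=cv2.morphologyEx(m,cv2.MORPH_CLOSE,np.ones((15,15)));m=cv2.morphologyEx(m,cv2.MORPH_OPEN,np.ones((7,7)))
cs=max(cv2.findContours(m,0,2)[0],key=cv2.contourArea);r=cv2.minAreaRect(cs);b=cv2.boxPoints(r);print(r,cv2.contourArea(cs))
P=ray(c,b,0.0115);print(P.round(4),np.linalg.norm(np.diff(P,axis=0),axis=1), P.mean(0))
for (x0,y0,x1,y1,z) in [(410,265,455,305,.055),(418,190,450,215,.04)]:
    k=np.uint8(g[y0:y1,x0:x1]<70);cc=max(cv2.findContours(k,0,1)[0],key=cv2.contourArea)
    print(cv2.minEnclosingCircle(cc),cv2.boundingRect(cc))
big=cv2.resize(im[165:300,150:450],None,fx=2.6,fy=2.6,interpolation=2)
cv2.imwrite("pics/crop1.png",big[:,:,::-1])
E
```

```text
[74 79 82] [131 133 122] [120 122 125] [35 25 19]
((246.99996948242188, 224.49996948242188), (193.99996948242188, 118.99998474121094), -0.0) 23086.0
[[0.4808 0.3633 0.0115]
 [0.6656 0.3624 0.0115]
 [0.6595 0.0596 0.0115]
 [0.4726 0.0655 0.0115]] [0.18475674 0.30285637 0.18700482] [0.56960055 0.2127301  0.0115    ]
((22.61111068725586, 21.27777862548828), 8.615690231323242) (14, 14, 17, 16)
((13.0, 13.0), 8.24631118774414) (6, 5, 14, 17)
```

View pics/crop1.png

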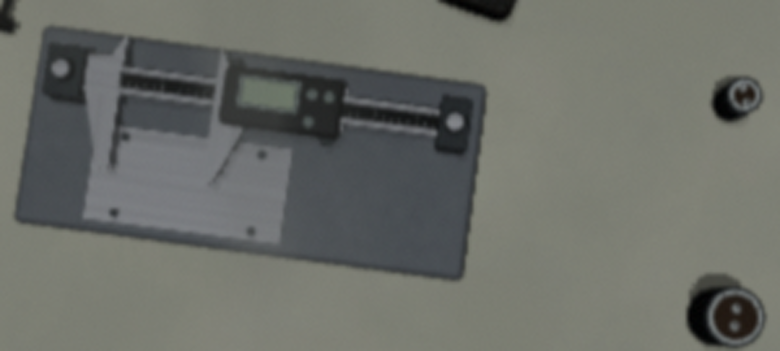

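The crop gives the base corners at (45,27), (486,86), (463,279) and (16,221). The fixed face is at about x=117 and the moving face at about x=212. The can's top is centred at (735,317).

```bash
python3 - <<'E'
from h import *
c=np.load("pics/top0.npy",allow_pickle=True).item();s=np.load("pics/side0.npy",allow_pickle=True).item()
f=lambda L:np.array(L)/2.6+[150,165]-0.3
b=ray(c,f([(45,27),(486,86),(463,279),(16,221)]),.0115);print(b.round(4),np.linalg.norm(np.roll(b,-1,0)-b,axis=1))
o=b.mean(0);yv=((b[0]+b[3])-(b[1]+b[2]))[:2];a=np.degrees(np.arctan2(-yv[0],yv[1]));print("stand",o,"yaw",a)
t=ray(c,f([(735,317),(744,95)]),.055);print("can",t,ray(c,f([(744,95)]),.04))
print("side: can top via proj",proj(s,np.r_[t[0][:2],.055]),proj(s,np.r_[t[0][:2],.0]))
Rz=R.from_euler('z',a,degrees=True).as_matrix();O=np.r_[o[:2],0]
for n,p in dict(spot=(-4,80,12),face=(22,80,30),fc_tip=(-23,80,32)).items():
    w=O+Rz@np.array(p)/1e3;print(n,w.round(4),(proj(c,w)-[150,165])*2.6)
m=ray(c,f([(212,185),(117,165),(228,120)]),.032);print("moving tip etc in stand",((m-O)@Rz*1e3).round(1))
E
```

```text
[[0.6491 0.3363 0.0115]
 [0.6076 0.0729 0.0115]
 [0.4918 0.0902 0.0115]
 [0.5332 0.3541 0.0115]] [0.26667134 0.11711011 0.26719929 0.11727633]
stand [0.57043791 0.21337275 0.0115    ] yaw -8.935117376023385
can [[ 0.4652665  -0.06190486  0.055     ]
 [ 0.59260111 -0.07273221  0.055     ]] [[ 0.59467932 -0.07654482  0.04      ]]
side: can top via proj [[356.72575152 295.95175082]] [[356.65893444 330.76826395]]
spot [0.5789 0.293  0.012 ] [[118.15089573 140.99200202]]
face [0.6046 0.289  0.03  ] [[119.16752192  93.76859548]]
fc_tip [0.5601 0.296  0.032 ] [[107.29218665 169.37860513]]
moving tip etc in stand [[-23.7  19.2  32. ]
 [-19.3  75.3  32. ]
 [ 15.3  15.3  32. ]]
```

```bash
cat >> h.py <<'E'
def plan(legs,p=None,yaw=None):
    """legs: (xyz, tool-y world angle deg, rows). prints rounded rows, pose simulated through rounding"""
    from workcell import get_obs
    o=get_obs(); T=R.from_quat(o["ee_rot"]); p=np.array(o["position"])
    for q,a,n in legs:
        G=R.from_matrix(np.c_[np.cross([np.cos(np.radians(a)),np.sin(np.radians(a)),0],[0,0,-1]),[np.cos(np.radians(a)),np.sin(np.radians(a)),0],[0,0,-1]])
        for i in range(n):
            k=n-i; d=np.round(T.inv().apply((np.array(q)-p)/k),1); w=np.round(np.degrees((T.inv()*G).as_rotvec())/k,1)
            print(d.tolist() if 0 else (np.round(T.inv().apply((np.array(q)-p)*1e3/k)).tolist()),w.tolist())
            p=p+T.apply(np.round(T.inv().apply((np.array(q)-p)*1e3/k)))/1e3; T=T*R.from_rotvec(np.radians(w))
    print("end",p.round(4),T.as_quat().round(3))
E
python3 -c "
from h import *
plan([([.44,.22,.22],30,10),([.465,-.062,.17],-8.9,10)])"
```

```text
[-36.0, -29.0, 2.0] [-0.0, 0.0, 4.4]
[-38.0, -26.0, 2.0] [-0.0, 0.0, 4.4]
[-40.0, -23.0, 2.0] [-0.0, 0.0, 4.4]
[-42.0, -20.0, 2.0] [-0.0, 0.0, 4.4]
[-44.0, -17.0, 2.0] [-0.0, 0.0, 4.4]
[-45.0, -14.0, 2.0] [-0.0, 0.0, 4.4]
[-45.0, -10.0, 2.0] [-0.0, 0.0, 4.4]
[-46.0, -7.0, 3.0] [-0.0, 0.0, 4.4]
[-47.0, -3.0, 2.0] [-0.0, 0.0, 4.4]
[-47.0, 1.0, 3.0] [-0.0, 0.1, 4.4]
[-26.0, -12.0, 5.0] [-0.0, -0.0, 3.9]
[-26.0, -10.0, 5.0] [-0.0, -0.0, 3.9]
[-27.0, -8.0, 5.0] [-0.0, -0.0, 3.9]
[-28.0, -7.0, 5.0] [-0.0, -0.0, 3.9]
[-28.0, -5.0, 5.0] [-0.0, -0.0, 3.9]
[-28.0, -3.0, 5.0] [-0.0, -0.0, 3.9]
[-28.0, -1.0, 5.0] [-0.0, -0.0, 3.9]
[-28.0, 1.0, 5.0] [-0.0, -0.0, 3.9]
[-28.0, 3.0, 5.0] [-0.0, -0.0, 3.9]
[-28.0, 6.0, 5.0] [-0.1, -0.0, 3.8]
end [ 0.4651 -0.0622  0.1699] [0.76 0.65 0.   0.  ]
```

>>> apply_moves([
  {"x":-24,"y":-20,"z":1,"az":3},
  {"x":-25,"y":-19,"z":1,"az":3},
  {"x":-26,"y":-17,"z":2,"az":3},
  {"x":-27,"y":-16,"z":2,"az":3},
  {"x":-28,"y":-14,"z":2,"az":3},
])

```text
invalid input at $.rows[0]: expected keys x, y, z, ax, ay, az, gripper
```

>>> apply_moves([
  {"x":-29,"y":-12,"z":2,"az":3},
  {"x":-29,"y":-10,"z":2,"az":3},
  {"x":-30,"y":-8,"z":2,"az":3},
  {"x":-30,"y":-6,"z":2,"az":3},
  {"x":-30,"y":-4,"z":2,"az":3},
])

```text
invalid input at $.rows[0]: expected keys x, y, z, ax, ay, az, gripper
```

```bash
python3 -c "
from h import *
plan([([.465,-.062,.17],-8.9,15)])"
```

```text
[-31.0, -37.0, 5.0] [-0.0, 0.0, 5.5]
[-34.0, -34.0, 5.0] [-0.0, 0.0, 5.5]
[-37.0, -30.0, 5.0] [-0.0, 0.0, 5.5]
[-40.0, -27.0, 5.0] [-0.0, 0.0, 5.5]
[-43.0, -23.0, 5.0] [-0.0, 0.0, 5.5]
[-45.0, -19.0, 5.0] [-0.0, 0.0, 5.5]
[-46.0, -14.0, 5.0] [-0.0, 0.0, 5.5]
[-47.0, -10.0, 5.0] [-0.0, 0.0, 5.6]
[-48.0, -5.0, 5.0] [-0.0, 0.0, 5.5]
[-48.0, -0.0, 5.0] [-0.0, 0.0, 5.6]
[-48.0, 4.0, 4.0] [-0.0, 0.0, 5.5]
[-48.0, 9.0, 5.0] [-0.0, 0.0, 5.6]
[-46.0, 14.0, 4.0] [-0.0, 0.0, 5.5]
[-45.0, 18.0, 5.0] [-0.0, 0.0, 5.6]
[-43.0, 22.0, 4.0] [-0.0, 0.1, 5.5]
end [ 0.4653 -0.0615  0.1703] [ 0.76  0.65  0.   -0.  ]
```

All keys are required in each row.

>>> apply_moves([
  {"x":-24,"y":-20,"z":1,"ax":0,"ay":0,"az":3,"gripper":0},
  {"x":-25,"y":-19,"z":1,"ax":0,"ay":0,"az":3,"gripper":0},
  {"x":-26,"y":-17,"z":2,"ax":0,"ay":0,"az":3,"gripper":0},
  {"x":-27,"y":-16,"z":2,"ax":0,"ay":0,"az":3,"gripper":0},
  {"x":-28,"y":-14,"z":2,"ax":0,"ay":0,"az":3,"gripper":0},
])

```text
clock: 0.52
position: [0.2612, 0.4705, 0.2339]
ee_rot: [0.268, 0.963, -0.0, -0.0]
ft_force: [0.6, 1.0, 0.6]
grip_width: 1.005
grasp_force: 0.0
```

>>> apply_moves([
  {"x":-29,"y":-12,"z":2,"ax":0,"ay":0,"az":3,"gripper":0},
  {"x":-29,"y":-10,"z":2,"ax":0,"ay":0,"az":3,"gripper":0},
  {"x":-30,"y":-8,"z":2,"ax":0,"ay":0,"az":3,"gripper":0},
  {"x":-30,"y":-6,"z":2,"ax":0,"ay":0,"az":3,"gripper":0},
  {"x":-30,"y":-4,"z":2,"ax":0,"ay":0,"az":3,"gripper":0},
])

```text
clock: 0.93
position: [0.3559, 0.3491, 0.224]
ee_rot: [0.392, 0.92, -0.0, -0.0]
ft_force: [0.7, 1.1, -0.7]
grip_width: 0.998
grasp_force: 0.0
```

```bash
python3 -c "
from h import *
plan([([.465,-.062,.17],-8.9,15)])"
```

```text
[-25.0, -14.0, 4.0] [-0.0, 0.0, 3.5]
[-26.0, -12.0, 4.0] [-0.0, 0.0, 3.5]
[-26.0, -11.0, 4.0] [-0.0, 0.0, 3.5]
[-27.0, -9.0, 4.0] [-0.0, 0.0, 3.5]
[-27.0, -7.0, 3.0] [-0.0, 0.0, 3.5]
[-28.0, -6.0, 4.0] [-0.0, 0.0, 3.5]
[-28.0, -4.0, 3.0] [-0.0, 0.0, 3.5]
[-28.0, -2.0, 4.0] [-0.0, 0.0, 3.5]
[-28.0, -0.0, 3.0] [-0.0, 0.0, 3.5]
[-28.0, 1.0, 4.0] [-0.0, 0.0, 3.5]
[-28.0, 3.0, 3.0] [-0.0, 0.0, 3.6]
[-28.0, 5.0, 4.0] [-0.0, 0.0, 3.5]
[-28.0, 6.0, 3.0] [-0.0, 0.0, 3.6]
[-27.0, 8.0, 4.0] [-0.0, 0.0, 3.5]
[-27.0, 10.0, 3.0] [-0.0, 0.0, 3.6]
end [ 0.4649 -0.0617  0.1701] [ 0.76  0.65 -0.   -0.  ]
```

>>> apply_moves([
  {"x":-25,"y":-14,"z":4,"ax":0,"ay":0,"az":3.5,"gripper":0},
  {"x":-26,"y":-12,"z":4,"ax":0,"ay":0,"az":3.5,"gripper":0},
  {"x":-26,"y":-11,"z":4,"ax":0,"ay":0,"az":3.5,"gripper":0},
  {"x":-27,"y":-9,"z":4,"ax":0,"ay":0,"az":3.5,"gripper":0},
  {"x":-27,"y":-7,"z":3,"ax":0,"ay":0,"az":3.5,"gripper":0},
])

```text
clock: 1.35
position: [0.392, 0.2121, 0.2048]
ee_rot: [0.527, 0.85, -0.0, -0.0]
ft_force: [0.3, -0.7, 0.1]
grip_width: 0.996
grasp_force: 0.0
```

>>> apply_moves([
  {"x":-28,"y":-6,"z":4,"ax":0,"ay":0,"az":3.5,"gripper":0},
  {"x":-28,"y":-4,"z":3,"ax":0,"ay":0,"az":3.5,"gripper":0},
  {"x":-28,"y":-2,"z":4,"ax":0,"ay":0,"az":3.5,"gripper":0},
  {"x":-28,"y":0,"z":3,"ax":0,"ay":0,"az":3.5,"gripper":0},
  {"x":-28,"y":1,"z":4,"ax":0,"ay":0,"az":3.5,"gripper":0},
])

```text
clock: 1.77
position: [0.4288, 0.0761, 0.1871]
ee_rot: [0.65, 0.76, 0.0, -0.0]
ft_force: [0.3, 1.3, 0.5]
grip_width: 0.999
grasp_force: 0.0
```

>>> apply_moves([
  {"x":-28,"y":3,"z":3,"ax":0,"ay":0,"az":3.5,"gripper":0},
  {"x":-28,"y":5,"z":4,"ax":0,"ay":0,"az":3.5,"gripper":0},
  {"x":-28,"y":6,"z":3,"ax":0,"ay":0,"az":3.5,"gripper":0},
  {"x":-27,"y":8,"z":4,"ax":0,"ay":0,"az":3.5,"gripper":0},
  {"x":-20,"y":8,"z":3,"ax":0,"ay":0,"az":3.5,"gripper":0},
])

```text
clock: 2.18
position: [0.4642, -0.055, 0.17]
ee_rot: [0.759, 0.651, -0.0, 0.0]
ft_force: [0.5, 0.6, 0.3]
grip_width: 1.002
grasp_force: 0.0
```

```bash
python3 - <<'E'
from h import *
from workcell import *
camera("wrist");c=camera("wrist");cv2.imwrite("pics/w1.png",c["color"][:,:,::-1]);np.save("pics/w1.npy",c,allow_pickle=True)
M=cv2.Rodrigues(c["rvec"])[0];print("cam",-M.T@c["tvec"],c["fov_y"],get_obs()["position"],proj(c,[[.465,-.062,.055],[.465,-.062,0]]))
plan([([.465,-.062,.17],-8.9,1)])
E
```

```text
cam [0.4769791  0.01920011 0.30073588] 67.27320303091682 [ 0.46426546 -0.05618812  0.1698168 ] [[319.5070655  245.33997138]
 [319.25312606 225.15719557]]
[-6.0, 2.0, -0.0] [-0.0, 0.1, 0.0]
end [ 0.4653 -0.0624  0.1698] [ 0.76  0.65  0.   -0.  ]
```

View pics/w1.png

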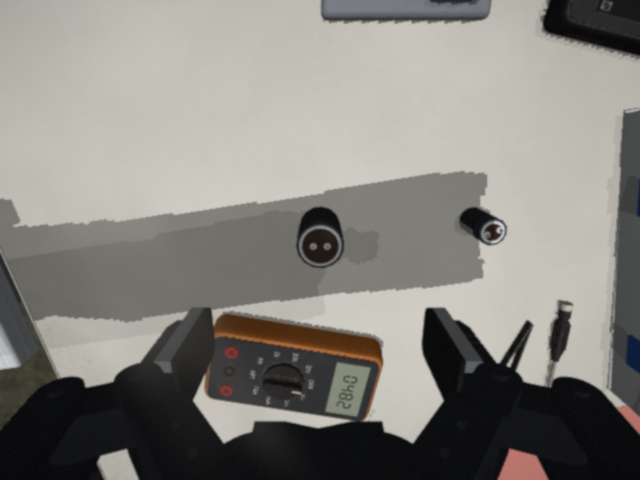

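The large can's top is at (320.5,246), within 1 px of the prediction of (319.5,245.3). The multimeter clears the fingers, so I'll go down and grasp.

>>> apply_moves([
  {"x":-6,"y":1,"z":20,"ax":0,"ay":0,"az":0,"gripper":0},
  {"x":0,"y":1,"z":30,"ax":0,"ay":0,"az":0,"gripper":0},
  {"x":0,"y":0,"z":35,"ax":0,"ay":0,"az":0,"gripper":0},
  {"x":0,"y":0,"z":30,"ax":0,"ay":0,"az":0,"gripper":0},
  {"x":0,"y":0,"z":18,"ax":0,"ay":0,"az":0,"gripper":0},
])

```text
clock: 2.7
position: [0.4636, -0.058, 0.0344]
ee_rot: [0.757, 0.654, -0.001, -0.001]
ft_force: [-0.1, 1.0, 0.3]
grip_width: 1.0
grasp_force: 0.0
```

>>> apply_moves([
  {"x":0,"y":0,"z":0,"ax":0,"ay":0,"az":0,"gripper":0.35},
  {"x":0,"y":0,"z":0,"ax":0,"ay":0,"az":0,"gripper":0.5},
  {"x":0,"y":0,"z":0,"ax":0,"ay":0,"az":0,"gripper":0.65},
  {"x":0,"y":0,"z":0,"ax":0,"ay":0,"az":0,"gripper":0.75},
  {"x":0,"y":0,"z":0,"ax":0,"ay":0,"az":0,"gripper":0.75},
], newtons=20)

```text
clock: 3.12
position: [0.4666, -0.0586, 0.0388]
ee_rot: [0.757, 0.653, 0.001, 0.0]
ft_force: [-1.1, -0.3, 6.5]
grip_width: 0.403
grasp_force: 21.0
```

>>> apply_moves([
  {"x":0,"y":0,"z":0,"ax":0,"ay":0,"az":0,"gripper":0.75},
  {"x":0,"y":0,"z":0,"ax":0,"ay":0,"az":0,"gripper":0.75},
  {"x":0,"y":0,"z":0,"ax":0,"ay":0,"az":0,"gripper":0.75},
])

```text
clock: 3.37
position: [0.4665, -0.0586, 0.0387]
ee_rot: [0.757, 0.653, 0.001, 0.0]
ft_force: [-1.6, 1.2, 8.6]
grip_width: 0.401
grasp_force: 21.1
```

>>> apply_moves([
  {"x":0,"y":0,"z":-10,"ax":0,"ay":0,"az":0,"gripper":0.75},
  {"x":0,"y":0,"z":-25,"ax":0,"ay":0,"az":0,"gripper":0.75},
  {"x":0,"y":0,"z":-30,"ax":0,"ay":0,"az":0,"gripper":0.75},
  {"x":0,"y":0,"z":-25,"ax":0,"ay":0,"az":0,"gripper":0.75},
  {"x":0,"y":0,"z":0,"ax":0,"ay":0,"az":0,"gripper":0.75},
])

```text
clock: 3.78
position: [0.4681, -0.0592, 0.1327]
ee_rot: [0.758, 0.653, 0.003, 0.002]
ft_force: [1.6, -0.4, 0.1]
grip_width: 0.401
grasp_force: 20.5
```

```bash
python3 - <<'E'
from h import *
from workcell import *
camera("wrist");c=camera("wrist");s=camera("side")
cv2.imwrite("pics/g.png",np.hstack([c["color"][200:440,160:480],s["color"][150:390,240:480]])[:,:,::-1])
np.save("pics/w2.npy",c,allow_pickle=True);np.save("pics/s2.npy",s,allow_pickle=True)
o=get_obs();p=o["position"];print(p,o["ee_rot"],o["ft_force"],proj(c,p+[0,0,.018]),proj(c,p+[0,0,-.037]),proj(s,p+[0,0,.018]),proj(s,p+[0,0,-.037]))
E
```

```text
[ 0.46536451 -0.05870849  0.12758712] [ 7.57379101e-01  6.52975194e-01  5.40450623e-04 -4.13990450e-05] [-1.51816945  0.28464635 -1.04941919] [[313.78551474 347.1161998 ]] [[314.43155567 285.31031475]] [[355.57654876 233.72266461]] [[355.53773804 271.60084273]]
```

View pics/g.png

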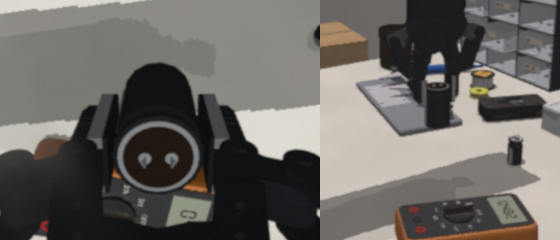

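In the wrist crop the can's top is centred at full-frame (319,355), against (314,347) if it were on the TCP. So it is held upright, about 3 mm toward −y. The side view agrees.

```bash
python3 - <<'E'
from h import *
from workcell import *
c=np.load("pics/w2.npy",allow_pickle=True).item();p=get_obs()["position"]
t=ray(c,[319,355],p[2]+.0163)[0];off=(t-p)[:2];print("can-TCP",off)
tgt=np.array([.5745,.2654])-off;print(tgt)
plan([(np.r_[tgt,.135],-8.9,15)])
E
```

```text
can-TCP [ 0.00125964 -0.00486139]
[0.57324036 0.27026139]
[23.0, 4.0, -0.0] [0.0, -0.0, 0.0]
[23.0, 4.0, -1.0] [0.0, -0.0, 0.0]
[23.0, 4.0, -0.0] [0.0, -0.0, 0.0]
[23.0, 4.0, -1.0] [0.0, -0.0, 0.0]
[23.0, 4.0, -0.0] [0.0, -0.0, 0.0]
[23.0, 4.0, -1.0] [0.0, -0.0, 0.0]
[23.0, 4.0, -0.0] [0.0, -0.0, 0.0]
[23.0, 4.0, -1.0] [0.0, -0.0, 0.1]
[22.0, 4.0, -0.0] [0.0, -0.0, 0.0]
[23.0, 4.0, -1.0] [0.0, -0.0, 0.1]
[22.0, 4.0, -0.0] [0.0, -0.0, 0.0]
[23.0, 3.0, -1.0] [0.0, -0.0, 0.1]
[22.0, 4.0, -0.0] [0.0, -0.0, 0.0]
[23.0, 3.0, -1.0] [0.0, -0.0, 0.1]
[22.0, 4.0, -0.0] [0.0, -0.1, 0.0]
end [0.5735 0.2698 0.1349] [ 0.76   0.65  -0.     0.001]
```

>>> apply_moves([
  {"x":12,"y":2,"z":-2,"ax":0,"ay":0,"az":0,"gripper":0.75},
  {"x":23,"y":4,"z":-2,"ax":0,"ay":0,"az":0,"gripper":0.75},
  {"x":25,"y":4,"z":-2,"ax":0,"ay":0,"az":0,"gripper":0.75},
  {"x":25,"y":4,"z":-1,"ax":0,"ay":0,"az":0,"gripper":0.75},
  {"x":25,"y":4,"z":0,"ax":0,"ay":0,"az":0,"gripper":0.75},
])

```text
clock: 4.35
position: [0.4992, 0.0492, 0.1336]
ee_rot: [0.757, 0.653, -0.001, -0.0]
ft_force: [0.2, 0.1, -1.1]
grip_width: 0.4
grasp_force: 20.5
```

>>> apply_moves([
  {"x":25,"y":4,"z":0,"ax":0,"ay":0,"az":0,"gripper":0.75},
  {"x":25,"y":4,"z":0,"ax":0,"ay":0,"az":0,"gripper":0.75},
  {"x":25,"y":4,"z":0,"ax":0,"ay":0,"az":0,"gripper":0.75},
  {"x":25,"y":4,"z":0,"ax":0,"ay":0,"az":0,"gripper":0.75},
  {"x":25,"y":4,"z":0,"ax":0,"ay":0,"az":0,"gripper":0.75},
])

```text
clock: 4.77
position: [0.5371, 0.17, 0.133]
ee_rot: [0.757, 0.653, -0.001, -0.0]
ft_force: [0.2, -0.2, -0.3]
grip_width: 0.404
grasp_force: 20.5
```

>>> apply_moves([
  {"x":25,"y":4,"z":0,"ax":0,"ay":0,"az":0,"gripper":0.75},
  {"x":25,"y":4,"z":0,"ax":0,"ay":0,"az":0,"gripper":0.75},
  {"x":25,"y":4,"z":0,"ax":0,"ay":0,"az":0,"gripper":0.75},
  {"x":12,"y":2,"z":0,"ax":0,"ay":0,"az":0,"gripper":0.75},
  {"x":0,"y":0,"z":0,"ax":0,"ay":0,"az":0,"gripper":0.75},
])

```text
clock: 5.18
position: [0.5634, 0.2556, 0.1327]
ee_rot: [0.756, 0.655, -0.001, -0.001]
ft_force: [-0.8, -1.0, -1.6]
grip_width: 0.402
grasp_force: 20.5
```

```bash
python3 - <<'E'
from h import *
from workcell import *
camera("wrist");w=camera("wrist");c=camera("top");s=camera("side")
cv2.imwrite("pics/p1.png",np.vstack([np.hstack([cv2.resize(c["color"][165:285,150:350],None,fx=2,fy=2),cv2.resize(s["color"][170:290,270:390],None,fx=2,fy=2)]),cv2.resize(w["color"],(640,480))[60:410]])[:,:,::-1] if 0 else w["color"][:,:,::-1])
np.save("pics/w3.npy",w,allow_pickle=True)
o=get_obs();print(o["position"],o["ee_rot"],o["ft_force"])
plan([([.5735,.27,.135],-8.9,1)])
O=np.array([.57044,.21337,0]);Rz=R.from_euler('z',-8.935,degrees=True).as_matrix()
P=np.array([(22,80,32),(-23,80,32),(-4,52,12),(22,24,32),(-23,24,32),(60,135,11.5),(-60,135,11.5)])/1e3
print(proj(w,(Rz@P.T).T+O).round())
E
```

```text
[0.56418634 0.25025861 0.13398131] [ 7.58014220e-01  6.52237770e-01 -5.57576069e-04  1.52511859e-04] [ 0.38468195  0.10389152 -1.13127739]
[21.0, 6.0, -1.0] [-0.0, 0.1, 0.3]
end [0.5733 0.2701 0.135 ] [ 0.76  0.65  0.   -0.  ]
[[374. 186.]
 [304. 185.]
 [331. 220.]
 [369. 267.]
 [304. 266.]
 [432.  97.]
 [248.  95.]]
```

View pics/p1.png

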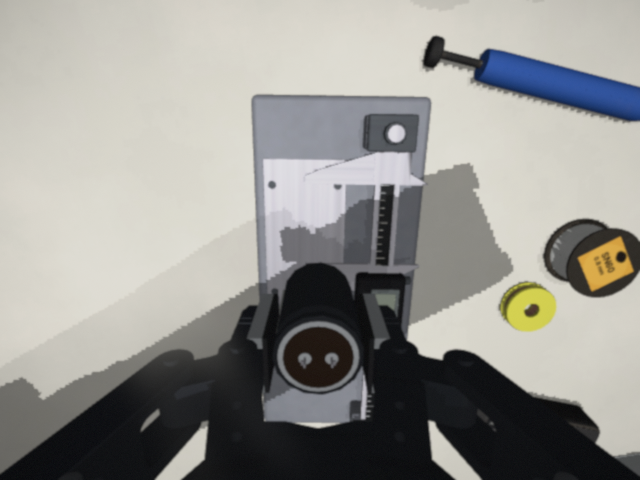

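The stand is where computed: the base's top corners at (252,95) and (432,97) match the projection within 4 px. The fixed face is at row 185, the moving face at row 264, and the can's top is at (318,357). I'll shift the remaining 21 mm and start lowering.

>>> apply_moves([
  {"x":8,"y":2,"z":5,"ax":0,"ay":0,"az":0,"gripper":0.75},
  {"x":8,"y":2,"z":10,"ax":0,"ay":0,"az":0.3,"gripper":0.75},
  {"x":5,"y":2,"z":10,"ax":0,"ay":0,"az":0,"gripper":0.75},
  {"x":0,"y":0,"z":5,"ax":0,"ay":0,"az":0,"gripper":0.75},
  {"x":0,"y":0,"z":0,"ax":0,"ay":0,"az":0,"gripper":0.75},
])

```text
clock: 5.8
position: [0.5723, 0.2717, 0.1019]
ee_rot: [0.759, 0.651, -0.002, -0.0]
ft_force: [-0.9, -0.0, -1.3]
grip_width: 0.402
grasp_force: 20.5
```

```bash
python3 - <<'E'
from h import *
from workcell import *
w=camera("wrist")
o=get_obs();print(o["position"],o["ee_rot"],o["ft_force"])
plan([([.5735,.27,.051],-8.9,1)])
E
```

```text
[0.57282763 0.27139481 0.10297458] [ 7.59105812e-01  6.50966268e-01 -1.13274797e-03 -3.03377805e-05] [-0.21661636  0.23385031 -1.07659362]
[-1.0, 1.0, 52.0] [-0.1, 0.1, 0.1]
end [0.5736 0.2702 0.051 ] [0.76 0.65 0.   0.  ]
```

>>> apply_moves([
  {"x":-1,"y":1,"z":10,"ax":0,"ay":0,"az":0,"gripper":0.75},
  {"x":0,"y":0,"z":15,"ax":0,"ay":0,"az":0,"gripper":0.75},
  {"x":0,"y":0,"z":14,"ax":0,"ay":0,"az":0,"gripper":0.75},
  {"x":0,"y":0,"z":7,"ax":0,"ay":0,"az":0,"gripper":0.75},
  {"x":0,"y":0,"z":0,"ax":0,"ay":0,"az":0,"gripper":0.75},
])

```text
clock: 6.27
position: [0.5731, 0.27, 0.0561]
ee_rot: [0.759, 0.651, -0.002, -0.0]
ft_force: [-0.2, -0.5, -1.1]
grip_width: 0.403
grasp_force: 20.4
```

>>> apply_moves([
  {"x":0,"y":0,"z":0,"ax":0,"ay":0,"az":0,"gripper":0.75},
  {"x":0,"y":0,"z":1,"ax":0,"ay":0,"az":0,"gripper":0.75},
  {"x":0,"y":0,"z":1,"ax":0,"ay":0,"az":0,"gripper":0.75},
  {"x":0,"y":0,"z":1,"ax":0,"ay":0,"az":0,"gripper":0.75},
  {"x":0,"y":0,"z":1,"ax":0,"ay":0,"az":0,"gripper":0.75},
])

```text
clock: 6.68
position: [0.5744, 0.2709, 0.0547]
ee_rot: [0.759, 0.651, 0.0, -0.0]
ft_force: [0.8, 0.2, -1.0]
grip_width: 0.402
grasp_force: 20.4
```

>>> apply_moves([
  {"x":0,"y":0,"z":1,"ax":0,"ay":0,"az":0,"gripper":0.75},
  {"x":0,"y":0,"z":1,"ax":0,"ay":0,"az":0,"gripper":0.75},
  {"x":0,"y":0,"z":0,"ax":0,"ay":0,"az":0,"gripper":0.75},
  {"x":0,"y":0,"z":0,"ax":0,"ay":0,"az":0,"gripper":0.75},
])

```text
clock: 7.02
position: [0.5742, 0.2707, 0.0523]
ee_rot: [0.759, 0.651, -0.0, -0.0]
ft_force: [-0.4, 0.2, -0.2]
grip_width: 0.397
grasp_force: 20.4
```

```bash
python3 - <<'E'
from h import *
from workcell import *
w=camera("wrist");s=camera("side")
cv2.imwrite("pics/p2.png",np.hstack([w["color"][100:440,160:480],cv2.resize(s["color"][180:293,280:390],None,fx=3,fy=3)[:340]])[:,:,::-1]) if 0 else None
o=get_obs();print(o["position"],o["ee_rot"],o["ft_force"])
E
```

```text
[0.57424912 0.27070148 0.05236384] [ 7.59140648e-01  6.50926625e-01  6.06577549e-05 -3.03559752e-05] [-0.12347033 -0.38538871 -0.80723292]
```

>>> apply_moves([
  {"x":0,"y":0,"z":1,"ax":0,"ay":0,"az":0,"gripper":0.75},
  {"x":0,"y":0,"z":0,"ax":0,"ay":0,"az":0,"gripper":0.75},
  {"x":0,"y":0,"z":0,"ax":0,"ay":0,"az":0,"gripper":0.75},
])

```text
clock: 7.37
position: [0.5742, 0.2707, 0.0512]
ee_rot: [0.759, 0.651, -0.0, -0.0]
ft_force: [-0.1, 0.5, -1.2]
grip_width: 0.402
grasp_force: 20.4
```

>>> apply_moves([
  {"x":0,"y":0,"z":1,"ax":0,"ay":0,"az":0,"gripper":0.75},
  {"x":0,"y":0,"z":0,"ax":0,"ay":0,"az":0,"gripper":0.75},
  {"x":0,"y":0,"z":0,"ax":0,"ay":0,"az":0,"gripper":0.75},
])

```text
clock: 7.62
position: [0.5743, 0.2708, 0.0509]
ee_rot: [0.759, 0.651, 0.0, -0.0]
ft_force: [-2.2, -0.4, 4.5]
grip_width: 0.4
grasp_force: 21.0
```

Contact reads 4.5 N up, so the can is on the table. I'll release slowly, then rise.

>>> apply_moves([
  {"x":0,"y":0,"z":0,"ax":0,"ay":0,"az":0,"gripper":0.57},
  {"x":0,"y":0,"z":0,"ax":0,"ay":0,"az":0,"gripper":0.5},
  {"x":0,"y":0,"z":-0.5,"ax":0,"ay":0,"az":0,"gripper":0.4},
  {"x":0,"y":0,"z":-0.5,"ax":0,"ay":0,"az":0,"gripper":0.25},
  {"x":0,"y":0,"z":0,"ax":0,"ay":0,"az":0,"gripper":0.25},
])

```text
clock: 8.03
position: [0.5743, 0.2707, 0.0514]
ee_rot: [0.759, 0.651, 0.0, -0.0]
ft_force: [-0.5, 0.1, -0.7]
grip_width: 0.749
grasp_force: 0.0
```

>>> apply_moves([
  {"x":0,"y":0,"z":-5,"ax":0,"ay":0,"az":0,"gripper":0.25},
  {"x":0,"y":0,"z":-15,"ax":0,"ay":0,"az":0,"gripper":0.25},
  {"x":0,"y":0,"z":-25,"ax":0,"ay":0,"az":0,"gripper":0.25},
  {"x":0,"y":0,"z":-25,"ax":0,"ay":0,"az":0,"gripper":0.25},
  {"x":0,"y":0,"z":-15,"ax":0,"ay":0,"az":0,"gripper":0.25},
])

```text
clock: 8.45
position: [0.5751, 0.2709, 0.1394]
ee_rot: [0.759, 0.651, 0.001, 0.0]
ft_force: [1.1, 0.3, 1.0]
grip_width: 0.752
grasp_force: 0.0
```

>>> apply_moves([
  {"x":-20,"y":0,"z":-5,"ax":0,"ay":0,"az":0,"gripper":0.4},
  {"x":-30,"y":0,"z":0,"ax":0,"ay":0,"az":0,"gripper":0.6},
  {"x":-30,"y":0,"z":0,"ax":0,"ay":0,"az":0,"gripper":1},
  {"x":-25,"y":0,"z":0,"ax":0,"ay":0,"az":0,"gripper":1},
  {"x":0,"y":0,"z":0,"ax":0,"ay":0,"az":0,"gripper":1},
])

```text
clock: 8.87
position: [0.5584, 0.1605, 0.1421]
ee_rot: [0.761, 0.648, -0.0, 0.001]
ft_force: [-0.3, 0.2, -0.8]
grip_width: 0.037
grasp_force: 0.0
```

```bash
python3 - <<'E'
from h import *
from workcell import *
camera("wrist");w=camera("wrist");np.save("pics/w4.npy",w,allow_pickle=True);cv2.imwrite("pics/w4.png",w["color"][:,:,::-1])
o=get_obs();print(o["clock"],o["position"],o["ee_rot"],o["ft_force"],o["grip_width"])
O=np.array([.57044,.21337,0]);Rz=R.from_euler('z',-8.935,degrees=True).as_matrix()
P=np.array([(22,80,32),(-4,52,12),(-4,52,67),(30,24-10,41),(30,24-80,41),(13,24-80,41),(47,24-80,41)])/1e3
print(proj(w,(Rz@P.T).T+O).round())
E
```

```text
8.9667 [0.5584151  0.16600581 0.14196202] [ 7.59801427e-01  6.50155031e-01  4.72413383e-04 -6.90669400e-05] [-0.56684701  1.00292929 -0.69109659] -0.0029993382721855448
[[362.  33.]
 [318.  87.]
 [318.  77.]
 [373. 148.]
 [368. 254.]
 [343. 254.]
 [393. 254.]]
```

View pics/w4.png

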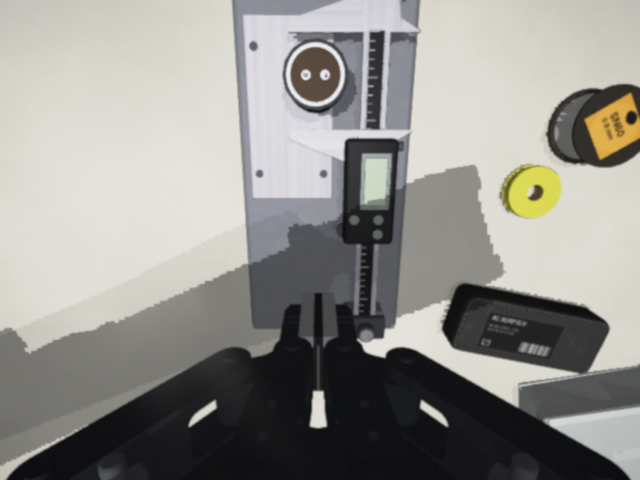

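The can stands upright between the jaws at (315,76), as predicted. The fixed face is near row 33, the moving face near row 131, and the head spans rows 139–243 and columns 344–397.

```bash
python3 - <<'E'
from h import *
w=np.load("pics/w4.npy",allow_pickle=True).item()
O=np.array([.57044,.21337,0]);Rz=R.from_euler('z',-8.935,degrees=True).as_matrix()
g=cv2.cvtColor(w["color"],cv2.COLOR_RGB2GRAY)
print("rows col370 head back",g[236:256,352].tolist(), "blade col 330",g[122:140,330].tolist(),"fixed",g[24:44,300].tolist())
for uv,z in [((330,131),.032),((300,34),.032),((315,76),.067),((370,243),.041),((345,200),.041),((397,200),.041),((370,140),.041)]:
    print(uv,((ray(w,uv,z)[0]-O)@Rz*1e3).round(1))
E
```

```text
rows col370 head back [27, 27, 28, 27, 28, 26, 25, 37, 60, 77, 81, 81, 82, 81, 82, 81, 81, 80, 81, 81] blade col 330 [217, 217, 217, 216, 217, 215, 215, 214, 216, 222, 223, 223, 224, 225, 224, 223, 224, 226] fixed [218, 217, 216, 218, 219, 219, 214, 186, 126, 104, 113, 117, 117, 118, 118, 118, 122, 136, 141, 108]
(330, 131) [ 3.5 24.3 32. ]
(300, 34) [-14.8  79.3  32. ]
(315, 76) [-5.7 52.3 67. ]
(370, 243) [ 30.9 -48.1  41. ]
(345, 200) [ 13.3 -18.6  41. ]
(397, 200) [ 47.3 -18.7  41. ]
(370, 140) [28. 19. 41.]
```

```bash
python3 -c "
from h import *
plan([([.5887,.1366,.13],-8.9,3)])"
```

```text
[-8.0, 11.0, 4.0] [0.0, -0.0, 0.0]
[-8.0, 12.0, 4.0] [0.0, -0.0, 0.0]
[-8.0, 11.0, 4.0] [0.0, -0.0, 0.0]
end [0.5883 0.137  0.13  ] [ 0.76  0.65  0.   -0.  ]
```

>>> apply_moves([
  {"x":-8,"y":12,"z":4,"ax":0,"ay":0,"az":0,"gripper":1},
  {"x":-8,"y":12,"z":4,"ax":0,"ay":0,"az":0,"gripper":1},
  {"x":-8,"y":11,"z":4,"ax":0,"ay":0,"az":0,"gripper":1},
  {"x":0,"y":0,"z":0,"ax":0,"ay":0,"az":0,"gripper":1},
  {"x":0,"y":0,"z":0,"ax":0,"ay":0,"az":0,"gripper":1},
])

```text
clock: 9.38
position: [0.5892, 0.1386, 0.129]
ee_rot: [0.759, 0.651, -0.0, -0.0]
ft_force: [-0.0, 0.2, 0.4]
grip_width: -0.001
grasp_force: 0.0
```

```bash
python3 -c "
from h import *
plan([([.5887,.1366,.055],-8.9,3)])"
```

```text
[-1.0, -0.0, 25.0] [-0.0, 0.0, 0.0]
[-0.0, -0.0, 25.0] [-0.0, 0.0, 0.1]
[-1.0, -0.0, 24.0] [-0.0, 0.0, 0.0]
end [0.5888 0.1366 0.055 ] [ 0.76  0.65 -0.   -0.  ]
```

>>> apply_moves([
  {"x":-2,"y":0,"z":20,"ax":0,"ay":0,"az":0,"gripper":1},
  {"x":0,"y":0,"z":25,"ax":0,"ay":0,"az":0,"gripper":1},
  {"x":0,"y":0,"z":20,"ax":0,"ay":0,"az":0,"gripper":1},
  {"x":0,"y":0,"z":9,"ax":0,"ay":0,"az":0,"gripper":1},
  {"x":0,"y":0,"z":0,"ax":0,"ay":0,"az":0,"gripper":1},
])

```text
clock: 9.8
position: [0.5872, 0.137, 0.0535]
ee_rot: [0.759, 0.652, -0.002, -0.001]
ft_force: [-0.1, 0.3, 0.6]
grip_width: 0.0
grasp_force: 0.0
```

>>> apply_moves([
  {"x":0,"y":0,"z":2,"ax":0,"ay":0,"az":0,"gripper":1},
  {"x":0,"y":0,"z":2,"ax":0,"ay":0,"az":0,"gripper":1},
  {"x":0,"y":0,"z":2,"ax":0,"ay":0,"az":0,"gripper":1},
  {"x":0,"y":0,"z":2,"ax":0,"ay":0,"az":0,"gripper":1},
  {"x":0,"y":0,"z":0,"ax":0,"ay":0,"az":0,"gripper":1},
])

```text
clock: 10.22
position: [0.5889, 0.136, 0.0475]
ee_rot: [0.759, 0.651, 0.0, -0.0]
ft_force: [0.1, -0.1, -0.1]
grip_width: -0.002
grasp_force: 0.0
```

```bash
python3 -c "
from h import *
plan([([.5887,.1366,.0455],-8.9,1)])"
```

```text
[1.0, -0.0, 2.0] [0.0, -0.0, 0.1]
end [0.5891 0.137  0.0455] [ 0.76  0.65  0.   -0.  ]
```

>>> apply_moves([
  {"x":2,"y":0,"z":1.5,"ax":0,"ay":0,"az":0,"gripper":1},
  {"x":2,"y":0,"z":0,"ax":0,"ay":0,"az":0,"gripper":1},
  {"x":3,"y":0,"z":0,"ax":0,"ay":0,"az":0,"gripper":1},
  {"x":2,"y":0,"z":0,"ax":0,"ay":0,"az":0,"gripper":1},
  {"x":2,"y":0,"z":0,"ax":0,"ay":0,"az":0,"gripper":1},
])

```text
clock: 10.63
position: [0.5905, 0.1472, 0.0458]
ee_rot: [0.759, 0.651, 0.0, -0.0]
ft_force: [-0.4, -0.8, -0.4]
grip_width: 0.003
grasp_force: 0.0
```

>>> apply_moves([
  {"x":2,"y":0,"z":0,"ax":0,"ay":0,"az":0,"gripper":1},
  {"x":2,"y":0,"z":0,"ax":0,"ay":0,"az":0,"gripper":1},
  {"x":2,"y":0,"z":0,"ax":0,"ay":0,"az":0,"gripper":1},
  {"x":2,"y":0,"z":0,"ax":0,"ay":0,"az":0,"gripper":1},
  {"x":0,"y":0,"z":0,"ax":0,"ay":0,"az":0,"gripper":1},
])

```text
clock: 11.05
position: [0.5919, 0.1551, 0.0458]
ee_rot: [0.759, 0.651, 0.0, -0.0]
ft_force: [0.9, -0.3, 0.4]
grip_width: 0.0
grasp_force: 0.0
```

```bash
python3 - <<'E'
from h import *
from workcell import *
w=camera("wrist");np.save("pics/w5.npy",w,allow_pickle=True);cv2.imwrite("pics/w5.png",w["color"][:,:,::-1])
o=get_obs();O=np.array([.57044,.21337,0]);Rz=R.from_euler('z',-8.935,degrees=True).as_matrix()
print(o["position"],(o["position"]-O)@Rz,o["ft_force"]@Rz)
E
```

```text
[0.59179919 0.15502938 0.04581497] [ 0.03016111 -0.05431529  0.04581497] [-0.6343016  -0.03084355 -0.16547242]
```

View pics/w5.png

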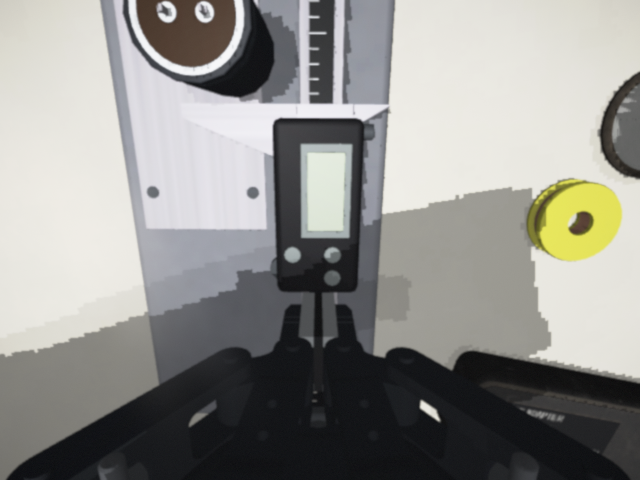

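The finger fronts (row 305) are about 5 mm short of the head's end (row 292), and the can is clear at top left. Pushing on.

>>> apply_moves([
  {"x":2,"y":0,"z":0,"ax":0,"ay":0,"az":0,"gripper":1},
  {"x":2,"y":0,"z":0,"ax":0,"ay":0,"az":0,"gripper":1},
  {"x":2,"y":0,"z":0,"ax":0,"ay":0,"az":0,"gripper":1},
  {"x":2,"y":0,"z":0,"ax":0,"ay":0,"az":0,"gripper":1},
  {"x":2,"y":0,"z":0,"ax":0,"ay":0,"az":0,"gripper":1},
])

```text
clock: 11.52
position: [0.5933, 0.1646, 0.0458]
ee_rot: [0.759, 0.651, 0.0, 0.0]
ft_force: [0.8, -1.8, -0.6]
grip_width: -0.001
grasp_force: 0.9
```

>>> apply_moves([
  {"x":1.5,"y":0,"z":0,"ax":0,"ay":0,"az":0,"gripper":1},
  {"x":1.5,"y":0,"z":0,"ax":0,"ay":0,"az":0,"gripper":1},
  {"x":1.5,"y":0,"z":0,"ax":0,"ay":0,"az":0,"gripper":1},
  {"x":1.5,"y":0,"z":0,"ax":0,"ay":0,"az":0,"gripper":1},
  {"x":0,"y":0,"z":0,"ax":0,"ay":0,"az":0,"gripper":1},
])

```text
clock: 11.93
position: [0.5941, 0.1693, 0.0457]
ee_rot: [0.759, 0.651, -0.001, 0.0]
ft_force: [-0.8, -4.8, 1.1]
grip_width: 0.002
grasp_force: 2.6
```

```bash
python3 - <<'E'
from h import *
from workcell import *
w=camera("wrist");t=camera("top")
g=cv2.cvtColor(w["color"],cv2.COLOR_RGB2GRAY)
o=get_obs();O=np.array([.57044,.21337,0]);Rz=R.from_euler('z',-8.935,degrees=True).as_matrix()
print(o["position"],(o["position"]-O)@Rz,o["ft_force"]@Rz,"head rows dark col 285",np.flatnonzero(g[60:330,285]<60)[[0,-1]]+60)
a=cv2.resize(t["color"][165:285,150:350],None,fx=3,fy=3,interpolation=2)
cv2.imwrite("pics/t6.png",np.vstack([a,cv2.resize(w["color"][0:480],(320,240))[:,:].repeat(1,0) if 0 else np.pad(w["color"][100:320,100:500],((0,0),(0,200),(0,0)))])[:,:,::-1])
E
```

```text
[0.59411671 0.1693309  0.0457657 ] [ 0.03022928 -0.03982737  0.0457657 ] [ 0.11864487 -5.40034439  0.68447939] head rows dark col 285 [120 329]
```

View pics/t6.png

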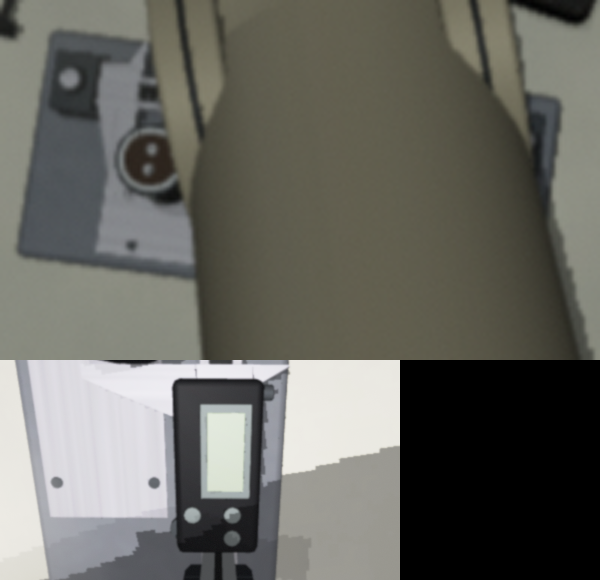

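The wrist feels about 5 N against the push. The can's top in the overhead crop is at (152,158), i.e. (200.7,217.7) in the full frame. I'll check that it now touches the fixed jaw.

```bash
python3 - <<'E'
from h import *
c=np.load("pics/top0.npy",allow_pickle=True).item()
O=np.array([.57044,.21337,0]);Rz=R.from_euler('z',-8.935,degrees=True).as_matrix()
print((ray(c,[200.5,217.4],.067)-O)@Rz*1e3)
E
```

```text
[[-5.21584386 62.66831207 67.        ]]
```

>>> apply_moves([
  {"x":0,"y":0,"z":0,"ax":0,"ay":0,"az":0,"gripper":1},
  {"x":0,"y":0,"z":0,"ax":0,"ay":0,"az":0,"gripper":1},
  {"x":0,"y":0,"z":0,"ax":0,"ay":0,"az":0,"gripper":1},
])

```text
clock: 12.28
position: [0.5941, 0.1693, 0.0458]
ee_rot: [0.759, 0.651, -0.001, 0.0]
ft_force: [-0.3, -4.3, 1.3]
grip_width: -0.005
grasp_force: 2.6
```

The can's axis is at stand y = 62.7, against 62.5 when touching the fixed jaw, so it is clamped with about 3–4 N. I'll nudge slightly, hold for a moment, then back off straight and rise.

>>> apply_moves([
  {"x":0.4,"y":0,"z":0,"ax":0,"ay":0,"az":0,"gripper":1},
  {"x":0,"y":0,"z":0,"ax":0,"ay":0,"az":0,"gripper":1},
  {"x":0,"y":0,"z":0,"ax":0,"ay":0,"az":0,"gripper":1},
  {"x":0,"y":0,"z":0,"ax":0,"ay":0,"az":0,"gripper":1},
  {"x":0,"y":0,"z":0,"ax":0,"ay":0,"az":0,"gripper":1},
])

```text
clock: 12.7
position: [0.5941, 0.1693, 0.0457]
ee_rot: [0.76, 0.65, -0.001, 0.0]
ft_force: [-1.6, -6.1, 2.1]
grip_width: -0.002
grasp_force: 3.1
```

>>> apply_moves([
  {"x":-1,"y":0,"z":0,"ax":0,"ay":0,"az":0,"gripper":1},
  {"x":-2,"y":0,"z":0,"ax":0,"ay":0,"az":0,"gripper":1},
  {"x":-4,"y":0,"z":0,"ax":0,"ay":0,"az":0,"gripper":1},
  {"x":-4,"y":0,"z":0,"ax":0,"ay":0,"az":0,"gripper":1},
  {"x":-4,"y":0,"z":0,"ax":0,"ay":0,"az":0,"gripper":1},
])

```text
clock: 13.12
position: [0.5918, 0.1561, 0.0458]
ee_rot: [0.759, 0.651, 0.0, -0.0]
ft_force: [-0.8, -0.1, 0.2]
grip_width: -0.001
grasp_force: 0.0
```

>>> apply_moves([
  {"x":0,"y":0,"z":-5,"ax":0,"ay":0,"az":0,"gripper":1},
  {"x":0,"y":0,"z":-20,"ax":0,"ay":0,"az":0,"gripper":1},
  {"x":0,"y":0,"z":-30,"ax":0,"ay":0,"az":0,"gripper":1},
  {"x":-5,"y":0,"z":-30,"ax":0,"ay":0,"az":0,"gripper":1},
  {"x":-5,"y":0,"z":-20,"ax":0,"ay":0,"az":0,"gripper":1},
])

```text
clock: 13.53
position: [0.5911, 0.1465, 0.154]
ee_rot: [0.759, 0.651, 0.001, 0.0]
ft_force: [0.4, -0.0, -0.1]
grip_width: -0.0
grasp_force: 0.0
```

>>> apply_moves([
  {"x":-5,"y":0,"z":0,"ax":0,"ay":0,"az":0,"gripper":1},
  {"x":0,"y":0,"z":0,"ax":0,"ay":0,"az":0,"gripper":1},
  {"x":0,"y":0,"z":0,"ax":0,"ay":0,"az":0,"gripper":1},
])

```text
clock: 13.78
position: [0.5893, 0.1412, 0.1504]
ee_rot: [0.759, 0.651, -0.0, -0.0]
ft_force: [-0.8, 1.2, -0.4]
grip_width: 0.002
grasp_force: 0.0
```

```bash
python3 - <<'E'
from h import *
from workcell import *
w=camera("wrist");s=camera("side")
cv2.imwrite("pics/f.png",np.hstack([w["color"],cv2.resize(s["color"][180:340,270:350],None,fx=2,fy=3)])[:,:,::-1])
E
```

```text
(no output)
```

View pics/f.png

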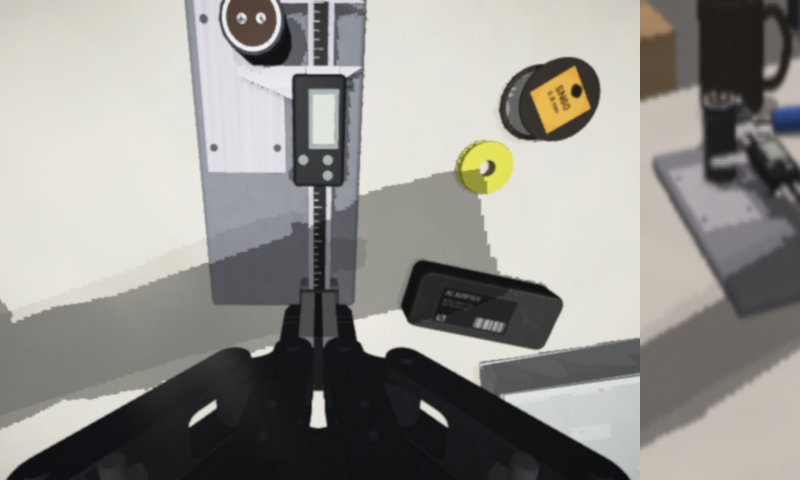

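The can stands upright at (252,25), with the moving jaw against its lower side at row 66. The robot is clear of everything, so I'm handing in.

```bash
python3 -c "
from workcell import *
print(hand_in())"
```

```text
the job is handed in; nothing more can be done
None
```

The large capacitor stands upright on the caliper table with the jaws closed on it (peak push about 6 N at the wrist, roughly 5 N on the can), the robot is clear, the small capacitor was not touched, and the job was handed in at about 14 s.

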